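# Hold the slide scanner's inspection flap at the set angle

## Robot

A 6-joint arm with a two-finger parallel gripper is mounted at the origin on the work surface. World frame = base frame: x ahead of the robot, y to its left, z up, the work surface at z = 0. Lengths are in m, angles in degrees, forces in N, time in s.
With the tool pointing down it reaches from about 0.3 to 0.75 m from the base axis. Payload 8.5 kg.
Tool frame: the origin (TCP) lies at the very end of the fingers, on their centre line; the grasp point (between the pads) lies 19 mm behind it (env.pinch_z is the distance from the TCP to the grasp point, in m); z points along the fingers, y is the line along which they close (so a half turn about z gives the same grasp; the last joint's range is limited). The gripper opens to 85 mm and grips with 20 to 120 N. Pads are 22 mm wide; open, the fingers measure 114 mm over their backs; the gripper's body (76 mm by 85 mm) begins 54 mm behind the grasp point. The pads swing forward as they close: fully open they stand 13 mm farther back than shut.
Start: joints at [52.867, 21.807, 74.336, -0, 83.858, -12.336], TCP at [0.231, 0.499, 0.231] pointing down, gripper open.
Joint ranges: [-178.18, 178.18], [-50.72, 133.34], [12.68, 142.11], [-81.47, 261.47], [9.98, 163.14], [-165.26, 165.26]. Speed limits (degrees/s): [136.94, 136.94, 180, 180, 180, 180].

## Interface

Orientations are given as a 3x3 rotation matrix whose columns are the frame's x, y, z axes.
In Python, from rig import env, viewer gives the robot as it stands.
- The arm moves only by the tool drive_tool, never from a script. Its argument "series" is a list of rows, each a list of 3 entries, a list of its own where there are three numbers: the shift along the tool's x, y, z in m, then the turn about the tool's z in degrees, then the finger opening in m, from 0 to 0.0854. A call has 1 to 20 rows; each row is the pose to reach, as a shift and turn from the pose commanded when the call began, along the tool's axes at that moment; what a row does not reach only later rows make up. A row lasts 1/10 s, in which the tool goes at most 50 mm and 8.59 degrees, less where a joint would pass 70% of its speed; a pose out of reach is approached as far as the arm can. A call with a gripper value outside its range is refused whole. The fingers move at their own pace and stop on an object; "newtons" is the grip in N (left out, the last holds). Time passes only in rows, so rows that repeat a pose let the fingers close. It gives the time, the measured TCP pose, the force, the opening and the grip force at its end, in the units of the state.
- env.observe(): the state, without advancing time (a new reading comes with each control period).
- viewer.get_image(name): name is "side" or "top" or "wrist"; returns a dict with "img" (384x512x3 uint8, red, green, blue), "depth" (384x512 float32, m along the optical axis (not along the pixel's ray), 0 where there is no reading), "camera_matrix" (3x3 intrinsics, pixels), "rvec" (rotation vector, rad) and "tvec" (3), from world to camera coordinates, as OpenCV has them. Camera axes: x right, y down, z forward; pixel columns grow to the right and rows downward; lengths in m; the calibration is good to about 2 mm. A picture is of the moment at which its call begins.
- env.close_job(): hands the job in; it is judged then, once.
The state is a dict: "time_s": time; "q": joint angles; "qvel": joint speeds; "joint_efforts": joint torques, N m; "position": TCP position; "tool_rot": TCP orientation; "ft_force": force on the tool from outside, world axes, zero at the start; "wrist_torque": the same for the moment, N m; "grip_width": finger opening in m; "gripper_force": force on a finger pad.
Only numpy, scipy, OpenCV 4.12 (cv2) and the standard library are available. Lean on these libraries where they do the work, as an engineer would, in place of code of your own. Each camera call takes 0.05 s, during which the arm holds its last target. There are 200 camera calls.

## Task

The loose cover plate on the slide scanner traps the edge of its inspection flap: lift it off its two pins and lay it gently, right way up, in the middle of the white trimming board. Then swing the flap up by its bar handle until it lines up with the brass setting arm at the scanner's side, and finish while holding it there, since it falls shut if let go. Do not shift the setting arm, and leave the other things on the bench alone.

Things in the scene. Friction and masses are not known exactly. Their poses are not given: they have to be found in the camera images.
- scanner: white instrument fixed to the bench, 300 (x) x 220 (y) mm, flat top 100 mm up (rib at the far edge 125); origin: centre of its underside, +x to the flap's hinge, cover at -x, nearest the robot. Two 8 mm pins stand 12 mm up from the top at x = -95, y = +-65. On its +y side, at y = 114, an open quarter-circle frame of radius 150 about the hinge, top 250 mm above the bench
- cover: loose aluminium plate, 100 (x) x 170 (y) x 6 mm, 0.2 to 0.35 kg, with 10.5 mm through holes at x = 0, y = +-65 that sit over the scanner's pins; origin: centre of its underside, z up. It lies on the scanner's top, its far edge 13 mm over the flap. A grip rib stands on its middle: 50 mm long along x, 12 mm wide in y, its top 36 mm above the plate's underside
- cover_grip (a point): point in the cover's rib, on its centre line, 24 mm above the plate's underside (12 mm below the rib's top); axes as the cover
- board: white plastic trimming board lying fixed on the bench to the left or right of the scanner, 200 x 200 x 10 mm; origin at the centre of its underside
- flap (a joint): angle of the scanner's grey inspection flap in rad: 0 shut (level, as at the start), grows as its near edge swings up, stop at 1.5. The flap weighs about 0.35 kg and falls shut when let go. It is lined up when this value equals that of joint set_arm
- flap_hinge (a point): point on the flap's hinge line, at mid-width: 90 mm to +x of the scanner's origin, 94 mm above the bench, the line running along the scanner's y. Axes turn with the flap: x from its free edge to the hinge, z normal to its outer face. The flap is 6 mm thick (hinge line in its mid-plane), 174 mm wide, and reaches 148 mm from the hinge
- flap_handle (a point): middle of the flap's handle: round steel bar 12 mm thick, 100 mm long, parallel to the hinge, on two posts with 88 mm clear between them, its axis 35 mm above the flap's outer face; in flap_hinge's axes it lies at x = -115, z = +38 mm. Being round, it can turn between gripper fingers as the flap swings
- set_arm (a joint): angle in rad of the setting arm, measured like that of the flap (0 level, growing upward about the same hinge line): the angle at which the flap is to be held, 0.55 to 1.05, different each time. Stiff; it must stay as it is
- set_arm_tip (a point): tip knob of the brass setting arm, a straight bar 9 mm wide lying along the outside of the quarter-circle frame (120 mm to +y of the scanner's middle), from the hinge line to this point 165 mm away; its x axis runs from the tip to the hinge
- rack: yellow tube rack with capped tubes, 110 x 200 x 85 mm high; origin at the centre of its underside; a bystander, leave it alone
- reagent: amber bottle, diameter 60, height 130 mm; origin at the centre of its underside; a bystander, leave it alone
- tip_box: clear pipette-tip box with white lid, 85 x 120 x 62 mm high; origin at the centre of its underside; a bystander, leave it alone
- jar: small clear jar, diameter 48, height 60 mm; origin at the centre of its underside; a bystander, leave it alone
- slide_box: flat blue slide box, 40 x 85 x 32 mm high; origin at the centre of its underside; a bystander, leave it alone
- stain: small amber bottle, diameter 36, height 75 mm; origin at the centre of its underside; a bystander, leave it alone
There are look-alikes about, which are no part of the job. What is meant by the cover is not green, and is the smaller of those in its own colour.

How it is judged (in metres and radians):
On the way, in this order (a step that is already met when the one before it is completed fails the run):
1. the cover plate lies flat and released in the middle of the trimming board (horizontal distance between cover and board below 0.06 m and angle between cover's own z axis and vertical below 0.06 rad and z of cover in the frame of board between 0.006 and 0.014 m and linear speed of cover below 0.03 m/s and contact force between each of the arm, the fingers and cover below 0.05 N), for 0.2 s.
2. the flap is held steady by the fingers, lined up with the setting arm (angle between the x axis of flap_hinge and the x axis of set_arm_tip, either way round below 0.09 rad and value of joint flap above 0.4 rad and contact force between the fingers and flap above 0.5 N and velocity of joint flap between -0.1 and 0.1 rad/s), for 0.5 s.
At the end, for the whole second after the job is handed in: Flap within 0.09 rad of the setting arm's angle, still, held by the fingers (over 0.5 N); cover plate flat, right way up and untouched on the board, centres within 60 mm; setting arm shifted by under 8 mm, bystanders by under 30 mm (all of step 1 and all of step 2); the arm keeps its last pose, push and grip.
It fails at once if the cover plate was dropped or thrown (linear speed of cover above 0.7 m/s and contact force between the fingers and cover below 0.02 N).
It fails at once if the setting arm was shifted (distance of set_arm_tip from where it was at the start of the episode above 0.008 m).
It fails at once if a bystander was disturbed (distance of any of rack, reagent, tip_box, jar, slide_box, stain from where it was at the start of the episode above 0.03 m or angle between any of rack, reagent, tip_box, jar, slide_box, stain's own z axis and vertical above 0.5 rad).
It also fails if it takes over 59 s, if anything falls off the work surface, if the arm or the gripper's body presses on something with over 40 N, if the wrist force passes 120 N, or if a joint passes its speed limit or range.

## Working session

There is one attempt and no reset: what is moved stays moved. The work goes in short steps, Python scripts to look and compute and a tool call to move; the robot and the scene stay as the last step left them, time stands still between calls to the robot, and variables do not carry over. Pictures are saved under pics/ and viewed, at most 10 in all, crops included, and the job is handed in when it is done.

Besides the shell and the picture viewer there is one more tool, called after "Call:" as name([rows], argument=value, ...), one row to a line, values as JSON. drive_tool: Moves the arm, as the interface text tells. Its arguments: {"type":"object","properties":{"series":{"type":"array"},"newtons":{"type":"number"}},"required":["series"]}

```bash
mkdir -p pics && ls && cat > h.py <<'E'
import numpy as np, cv2
from rig import env, viewer
def shot(name, fn=None):
    d=viewer.get_image(name); 
    np.savez(''+(fn or name)+'.npz',**d)
    cv2.imwrite('pics/'+(fn or name)+'.png',d['img'][:,:,::-1]); return d
def load(fn): return dict(np.load(''+fn+'.npz'))
def cloud(d):
    K=d['camera_matrix'];R=cv2.Rodrigues(d['rvec'])[0];t=d['tvec'].reshape(3)
    v,u=np.mgrid[:384,:512];z=d['depth']
    c=np.stack([(u-K[0,2])/K[0,0]*z,(v-K[1,2])/K[1,1]*z,z],-1)
    return (c-t)@R
E
python3 - <<'E'
from h import *
a=shot('top','top1');b=shot('side','side1')
print(env.observe())
cv2.imwrite('pics/both.png',cv2.resize(np.vstack([a['img'],b['img']])[:,:,::-1],None,fx=.78,fy=.78))
E
```

```text
pics
{'time_s': 0.1, 'q': array([ 5.28678973e+01,  2.18372150e+01,  7.43800899e+01, -6.33665886e-04,
        8.38565046e+01, -1.23342917e+01]), 'qvel': array([-0.02631617, -0.12419139, -0.10582401,  0.03731856, -0.10620031,
       -0.03540257]), 'joint_efforts': array([ 4.42170975e-03, -4.49218583e+01, -2.31656331e+01, -1.00026084e-04,
        3.67677771e-03, -5.71411556e-05]), 'position': array([0.23051001, 0.49907716, 0.2307746 ]), 'tool_rot': array([[-9.07793901e-01,  4.19415835e-01, -7.68873013e-04],
       [ 4.19416456e-01,  9.07793351e-01, -1.03366504e-03],
       [ 2.64442321e-04, -1.26083282e-03, -9.99999170e-01]]), 'ft_force': array([-0.87650344, -0.10633753,  0.10947056]), 'wrist_torque': array([ 0.05421623,  0.02877998, -0.00785882]), 'gripper_force': 0.0, 'grip_width': 0.08561448055990946}
```

View pics/top1.png

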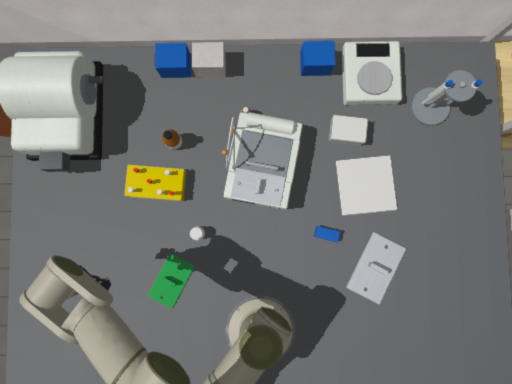

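View pics/side1.png

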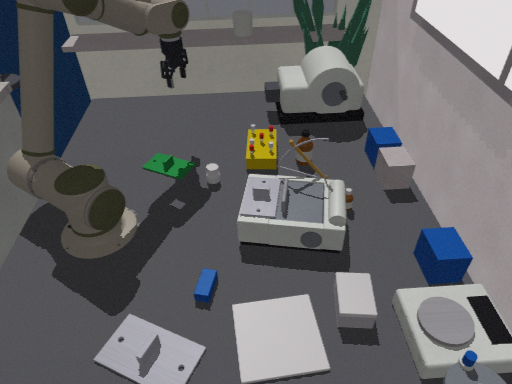

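Top view: the scanner is at about (265,160), with the silver cover on its near end at (259,187) and the rib at (258,186). The board is at (366,185), and the brass arm is on the scanner's left, about (226,153) to (246,110). The look-alike plates are the green one at (170,281) and the larger silver one at (376,268).

```bash
python3 - <<'E'
from h import *
d=load('top1');P=cloud(d)
print(d['camera_matrix'],cv2.Rodrigues(d['rvec'])[0],d['tvec'])
def rect(m,n):
    p=P[m]; r=cv2.minAreaRect((p[:,:2]*1000).astype(np.float32)); print(n,m.sum(),r,np.median(p[:,2]))
z=P[...,2];v,u=np.mgrid[:384,:512]
roi=(u>215)&(u<310)&(v>105)&(v<215)
rect(roi&(z>0.085)&(z<0.115),'scanner top')
b=(u>330)&(u<400)&(v>150)&(v<220)
rect(b&(z>0.005)&(z<0.02),'board')
rib=(u>240)&(u<278)&(v>172)&(v<202)&(z>0.122)&(z<.15);rect(rib,'rib'); print(P[rib].mean(0))
for (x,y) in [(239,183),(277,190),(258,186)]: print(P[y,x])
c=d['img'][100:215,205:310,::-1]
cv2.imwrite('pics/crop1.png',cv2.resize(c,None,fx=5,fy=5,interpolation=cv2.INTER_CUBIC))
s=load('side1');Q=cloud(s);
cv2.imwrite('pics/crop2.png',cv2.resize(s['img'][125:255,230:360,::-1],None,fx=4.6,fy=4.6,interpolation=cv2.INTER_CUBIC))
print(Q[197,262],Q[144,292],Q[180,326])
E
```

```text
[[409.39716418   0.         255.63366801]
 [  0.         409.39716418 193.63179699]
 [  0.           0.           1.        ]] [[-1.36563823e-02 -9.99906651e-01 -4.38566368e-04]
 [-9.96572844e-01  1.36466347e-02 -8.15863756e-02]
 [ 8.15847446e-02 -6.77111401e-04 -9.96666178e-01]] [0.01312696 0.48490007 1.45389026]
scanner top 4868 ((598.0125732421875, -14.716339111328125), (237.77188110351562, 302.08563232421875), 78.43862915039062) 0.10148957941666503
board 3134 ((513.1368408203125, -392.558837890625), (252.5735321044922, 248.93165588378906), 89.22859191894531) 0.01106439743563451
rib 56 ((502.4909362792969, 0.02721118927001953), (11.753271102905273, 49.485755920410156), 77.98204803466797) 0.1372952739910107
[5.01766407e-01 2.57937015e-04 1.37133759e-01]
[0.51372821 0.06208124 0.11746328]
[ 0.48872721 -0.06569539  0.11282997]
[ 0.50089895 -0.00163291  0.13537636]
[ 0.50507399 -0.00716566  0.10615512] [0.60415244 0.10082474 0.21534852] [0.71055329 0.06392387 0.09925917]
```

View pics/crop1.png

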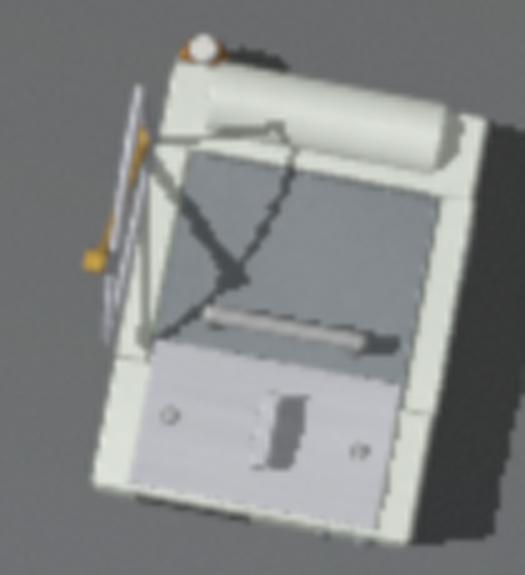

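View pics/crop2.png

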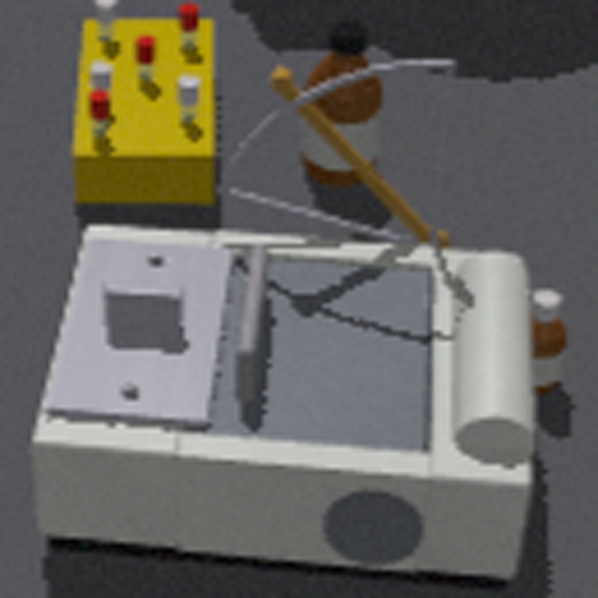

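```bash
cat >> h.py <<'E'
def ray(d,u,v):
    R=cv2.Rodrigues(d['rvec'])[0];t=d['tvec'].reshape(3)
    w=R.T@np.linalg.inv(d['camera_matrix'])@np.array([u,v,1.]); return -R.T@t,w
def onplane(d,u,v,n,c):
    o,w=ray(d,u,v); return o+w*(c-n@o)/(n@w)
def go(target,yang=None):
    s=env.observe();R=s['tool_rot'];cur=np.degrees(np.arctan2(R[1,1],R[0,1]))
    print('pos',s['position'].round(4),'yang',cur.round(2),'shift',(R.T@(np.array(target)-s['position'])).round(4))
    if yang is not None: print('turn',-((yang-cur+90)%180-90))
E
python3 - <<'E'
from h import *
d=load('top1');s=load('side1');Z=np.array([0,0,1.])
# board corners & scanner pins/edges from top
print('board c',onplane(d,366.5,185.5,Z,.01))
for p in [(170,415),(360,452)]: print('pin',onplane(d,205+p[0]/5,100+p[1]/5,Z,.112))
for p in [(208,313),(358,343)]: print('bar ends',onplane(d,205+p[0]/5,100+p[1]/5,Z,.138))
for y in (-11.1,-11.5,-12):
    a=np.radians(y);ex=np.array([np.cos(a),np.sin(a),0]);ey=np.array([-ex[1],ex[0],0])
    o=np.array([.5015,-.001,0])+.095*ex;h=o+.09*ex+.094*Z
    for im,(u,v) in ((s,(291.5,141.3)),(d,(205+95/5,100+260/5))):
        p=onplane(im,u,v,ey,ey@o+.12);r=p-h
        print(y,p.round(4),'ang',np.arctan2(r[2],-r@ex).round(3),'len',np.hypot(r[2],r@ex).round(3))
    p=onplane(s,325.7,176.7,ey,ey@o+.12);print('hinge seen',p.round(4),(h+.12*ey).round(4))
go([.5015,-.001,.20],78.3)
E
```

```text
board c [ 0.50993666 -0.39623731  0.01      ]
pin [0.5143216  0.06229874 0.112     ]
pin [ 0.48744632 -0.06571525  0.112     ]
bar ends [0.57946741 0.03524525 0.138     ]
bar ends [ 0.55794734 -0.06430638  0.138     ]
-11.1 [0.6024 0.1015 0.2246] ang 0.89 len 0.168
-11.1 [0.5973 0.1025 0.2399] ang 0.921 len 0.183
hinge seen [0.7127 0.0799 0.0997] [0.7061 0.0811 0.094 ]
-11.5 [0.6023 0.101  0.225 ] ang 0.888 len 0.169
-11.5 [0.5964 0.1022 0.2445] ang 0.929 len 0.188
hinge seen [0.7123 0.0786 0.1007] [0.7067 0.0797 0.094 ]
-12 [0.6022 0.1003 0.2254] ang 0.885 len 0.17
-12 [0.5954 0.1017 0.25  ] ang 0.938 len 0.194
hinge seen [0.7119 0.077  0.102 ] [0.7074 0.0779 0.094 ]
pos [0.2305 0.4991 0.2308] yang 65.2 shift [-0.4558 -0.3403  0.0311]
turn -13.097733254567629
```

Call:
drive_tool([
  [[-0.38,-0.37,0],-13,0.085],
  [[-0.38,-0.37,0],-13,0.085],
  [[-0.38,-0.37,0],-13,0.085],
  [[-0.38,-0.37,0],-13,0.085],
  [[-0.38,-0.37,0],-13,0.085],
  [[-0.38,-0.37,0],-13,0.085],
  [[-0.38,-0.37,0],-13,0.085],
  [[-0.38,-0.37,0],-13,0.085],
  [[-0.38,-0.37,0],-13,0.085],
  [[-0.38,-0.37,0],-13,0.085],
  [[-0.38,-0.37,0],-13,0.085],
  [[-0.456,-0.34,0.0],-13,0.05],
  [[-0.456,-0.34,0.0],-13,0.05],
  [[-0.456,-0.34,0.0],-13,0.05],
  [[-0.456,-0.34,0.0],-13,0.05],
  [[-0.456,-0.34,0.0],-13,0.05],
  [[-0.456,-0.34,0.0],-13,0.05],
  [[-0.456,-0.34,0.0],-13,0.05],
])

```text
time_s: 1.9
position: [0.5015, -0.0004, 0.2317]
tool_rot: [[-0.979, 0.204, 0.0], [0.204, 0.979, -0.0], [-0.0, -0.0, -1.0]]
ft_force: [0.0, 0.4, 0.1]
grip_width: 0.05
gripper_force: 0.0
```

```bash
python3 - <<'E'
from h import *
w=shot('wrist','w1');P=cloud(w);z=P[...,2]
m=(z>.13)&(z<.142)&(np.hypot(P[...,0]-.5015,P[...,1])<.06)
p=P[m];print(m.sum(),cv2.minAreaRect((p[:,:2]*1000).astype(np.float32)),p.mean(0))
go([.5015,-.001,.11],78.3)
E
```

```text
683 ((501.077880859375, 0.0919952392578125), (11.295185089111328, 49.54633331298828), 77.92573547363281) [5.00245928e-01 1.44637434e-04 1.35262044e-01]
pos [ 5.016e-01 -5.000e-04  2.317e-01] yang 78.21 shift [ 0.     -0.0005  0.1217]
turn -0.08908363696917831
```

View pics/w1.png

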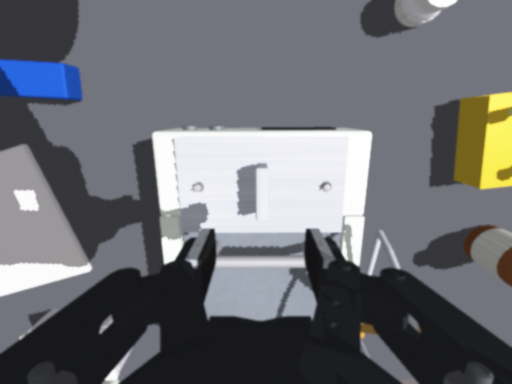

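The wrist view shows the rib at (262,193), between the pins at (198,187) and (326,187). The measured rib centre is within 1 mm of the tool axis, so I'll descend, grip and lift.

Call:
drive_tool([
  [[0,0,0.04],0,0.05],
  [[0,0,0.08],0,0.05],
  [[0,0,0.105],0,0.05],
  [[0,0,0.115],0,0.05],
  [[0,0,0.122],0,0.05],
  [[0,0,0.122],0,0.0],
  [[0,0,0.122],0,0.0],
  [[0,0,0.122],0,0.0],
  [[0,0,0.122],0,0.0],
  [[0,0,0.122],0,0.0],
  [[0,0,0.122],0,0.0],
  [[0,0,0.122],0,0.0],
  [[0,0,0.122],0,0.0],
], newtons=60)

```text
time_s: 3.25
position: [0.5027, -0.0005, 0.1106]
tool_rot: [[-0.979, 0.204, 0.003], [0.204, 0.979, -0.0], [-0.003, 0.0, -1.0]]
ft_force: [-1.0, 3.3, 5.5]
grip_width: 0.0109
gripper_force: 60.1
```

Call:
drive_tool([
  [[0,0,-0.004],0,0.0],
  [[0,0,-0.008],0,0.0],
  [[0,0,-0.013],0,0.0],
  [[0,0,-0.018],0,0.0],
  [[0,0,-0.025],0,0.0],
  [[0,0,-0.035],0,0.0],
  [[0,0,-0.05],0,0.0],
  [[0,0,-0.07],0,0.0],
  [[0,0,-0.09],0,0.0],
  [[0,0,-0.1],0,0.0],
  [[0,0,-0.1],0,0.0],
  [[0,0,-0.1],0,0.0],
])

```text
time_s: 4.45
position: [0.5017, -0.0006, 0.2088]
tool_rot: [[-0.979, 0.205, -0.001], [0.205, 0.979, 0.0], [0.001, -0.0, -1.0]]
ft_force: [-0.1, 0.8, -3.1]
grip_width: 0.0107
gripper_force: 58.9
```

```bash
python3 - <<'E'
from h import *
w=shot('side','s2')
go([.510,-.396,.15],90)
E
```

```text
pos [ 0.5016 -0.0006  0.2084] yang 78.2 shift [-0.0893 -0.3853  0.0583]
turn -11.804336957218197
```

View pics/s2.png

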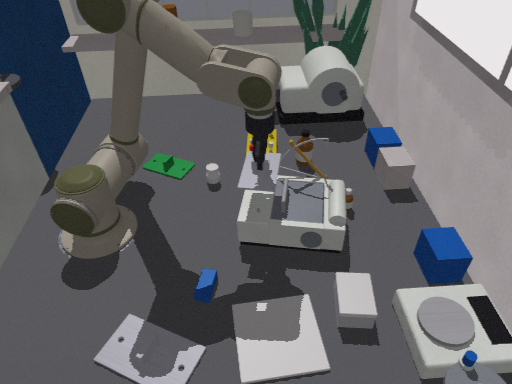

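The cover is off its pins at (262,172), level and firmly held. Next I'll carry it to the board at (278,335).

Call:
drive_tool([
  [[-0.005,-0.02,0],0,0.0],
  [[-0.012,-0.05,0],-1,0.0],
  [[-0.02,-0.085,0],-3,0.0],
  [[-0.028,-0.12,0],-4,0.0],
  [[-0.037,-0.16,0],-5,0.0],
  [[-0.046,-0.2,0],-6,0.0],
  [[-0.056,-0.24,0],-7,0.0],
  [[-0.065,-0.28,0],-8,0.0],
  [[-0.074,-0.32,0],-9,0.0],
  [[-0.082,-0.35,0.0],-10,0.0],
  [[-0.087,-0.375,0.0],-12,0.0],
  [[-0.089,-0.385,0.0],-12,0.0],
  [[-0.089,-0.385,0.02],-12,0.0],
  [[-0.089,-0.385,0.05],-12,0.0],
  [[-0.089,-0.385,0.08],-12,0.0],
  [[-0.089,-0.385,0.12],-12,0.0],
  [[-0.089,-0.385,0.15],-12,0.0],
  [[-0.089,-0.385,0.17],-12,0.0],
  [[-0.089,-0.385,0.17],-12,0.0],
  [[-0.089,-0.385,0.17],-12,0.0],
])

```text
time_s: 6.5
position: [0.5107, -0.3954, 0.0396]
tool_rot: [[-1.0, -0.004, -0.0], [-0.004, 1.0, 0.0], [0.0, 0.0, -1.0]]
ft_force: [0.3, -0.5, -2.8]
grip_width: 0.0107
gripper_force: 58.9
```

```bash
python3 - <<'E'
from h import *
go([.510,-.396,.021],90)
print(env.observe()['ft_force'])
E
```

```text
pos [ 0.5107 -0.3954  0.0396] yang 90.2 shift [ 0.0007 -0.0006  0.0186]
turn 0.20398280453568418
[ 0.34985682 -0.51385829 -2.83898012]
```

Call:
drive_tool([
  [[0,0,0.005],0,0.0],
  [[0,0,0.01],0,0.0],
  [[0,0,0.014],0,0.0],
  [[0,0,0.016],0,0.0],
  [[0,0,0.0175],0,0.0],
  [[0,0,0.0185],0,0.0],
  [[0,0,0.0185],0,0.0],
  [[0,0,0.0185],0,0.0],
])

```text
time_s: 7.3
position: [0.5105, -0.3957, 0.0209]
tool_rot: [[-1.0, -0.003, 0.0], [-0.003, 1.0, -0.0], [-0.0, -0.0, -1.0]]
ft_force: [-0.4, 0.1, -3.2]
grip_width: 0.011
gripper_force: 59.1
```

Not touching yet; I'll lower in 0.5 mm steps.

Call:
drive_tool([
  [[0,0,0.0005],0,0.0],
  [[0,0,0.001],0,0.0],
  [[0,0,0.001],0,0.0],
  [[0,0,0.001],0,0.0],
])

```text
time_s: 7.7
position: [0.5105, -0.3958, 0.0206]
tool_rot: [[-1.0, -0.004, 0.0], [-0.004, 1.0, -0.001], [-0.0, -0.001, -1.0]]
ft_force: [-2.4, 2.1, 5.9]
grip_width: 0.0108
gripper_force: 60.3
```

Call:
drive_tool([
  [[0,0,0.0005],0,0.02],
  [[0,0,0.0005],0,0.03],
  [[0,0,0.0005],0,0.05],
  [[0,0,0.0005],0,0.05],
  [[0,0,-0.01],0,0.05],
  [[0,0,-0.03],0,0.05],
  [[0,0,-0.07],0,0.05],
  [[0,0,-0.12],0,0.05],
  [[0,0,-0.17],0,0.05],
  [[0,0,-0.21],0,0.05],
  [[0,0,-0.21],0,0.05],
  [[0,0,-0.21],0,0.05],
])

```text
time_s: 8.9
position: [0.5104, -0.3956, 0.231]
tool_rot: [[-1.0, -0.004, 0.001], [-0.004, 1.0, -0.001], [-0.001, -0.001, -1.0]]
ft_force: [1.8, 0.3, -1.3]
grip_width: 0.0502
gripper_force: 0.0
```

```bash
python3 - <<'E'
from h import *
d=shot('top','top3');P=cloud(d);s=shot('side','s3')
# scanner pose refinement: bar by depth
z=P[...,2];v,u=np.mgrid[:384,:512]
m=(z>.125)&(z<.145)&(u>240)&(u<285)&(v>155)&(v<175)
p=P[m];print('bar',m.sum(),cv2.minAreaRect((p[:,:2]*1000).astype(np.float32)),p.mean(0))
# brass arm in side image
h=cv2.cvtColor(s['img'],cv2.COLOR_RGB2HSV)
k=(h[...,0]>12)&(h[...,0]<28)&(h[...,1]>120)&(h[...,2]>90)
k&=(u>284)&(u<334)&(v>135)&(v<185)
# keep points along the line tip-hinge
a=np.array([291.5,141.3]);b=np.array([325.7,176.7]);t=(b-a)/np.linalg.norm(b-a)
q=np.stack([u[k],v[k]],1)-a; q=q[abs(q@np.array([-t[1],t[0]]))<5]; 
vx,vy,x0,y0=cv2.fitLine(q.astype(np.float32),cv2.DIST_HUBER,0,.01,.01).ravel()
c=np.array([x0,y0])+a;e=np.array([vx,vy]);sp=(q-np.array([x0,y0]))@e;print(len(q),c,e,sp.min(),sp.max())
al=np.radians(-11.8);ex=np.array([np.cos(al),np.sin(al),0]);ey=np.array([-ex[1],ex[0],0])
o=np.array([.5013,-.0003,0])+.095*ex;hg=o+.09*ex+np.array([0,0,.094]);print('hinge',hg)
pts=[onplane(s,*(c+e*r),ey,ey@o+.12) for r in np.linspace(sp.min(),sp.max(),5)]
for p in pts:
    r=p-hg;print(p.round(4),np.arctan2(r[2],-r@ex).round(3),np.hypot(r[2],r@ex).round(3))
r=pts[0]-pts[-1];print('line ang',np.arctan2(r[2],-r@ex))
kk=k&(s['depth']>0);Q=cloud(s)[kk];r=Q-hg;ok=abs(r@ey-.12)<.015;r=r[ok]
L=cv2.fitLine(np.stack([-r@ex,r[:,2]],1).astype(np.float32),cv2.DIST_HUBER,0,.001,.01).ravel();print('depth line',ok.sum(),L,np.arctan2(L[1],L[0]))
o2=np.vstack([d['img'][140:230,300:400],]);c2=cv2.resize(s['img'][125:384,200:360,::-1],None,fx=3.5,fy=2.3)
cv2.imwrite('pics/c3.png',cv2.resize(s['img'][120:384,190:380,::-1],None,fx=2.2,fy=2.2,interpolation=cv2.INTER_CUBIC))
E
```

```text
bar 118 ((571.213134765625, -12.807426452636719), (109.43513488769531, 12.923527717590332), 79.19696044921875) [ 0.57096315 -0.01383326  0.13757404]
2 [326.         177.00000076] [ 1.8636373e-06 -1.0000000e+00] -0.9999992370605355 1.0000007629394645
hinge [ 0.68239047 -0.03813177  0.094     ]
[0.7136 0.0779 0.0959] 2.87 0.007
[0.7135 0.078  0.0979] 2.612 0.008
[0.7133 0.078  0.0999] 2.403 0.009
[0.7131 0.078  0.1019] 2.244 0.01
[0.7129 0.0781 0.1039] 2.125 0.012
line ang -1.664152146766918
depth line 2 [ 0.09340332  0.99562836 -0.00646478  0.0060495 ] 1.4772567
```

View pics/c3.png

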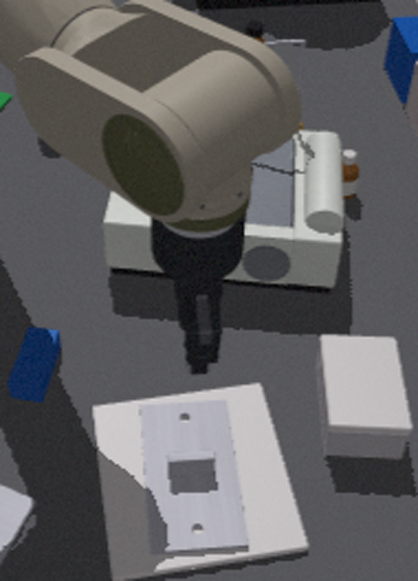

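The cover lies flat near the middle of the board, released, at about (193,475) in the crop. Next are the brass-arm fit from the first unoccluded side picture and the move to the handle.

```bash
python3 - <<'E'
from h import *
s=load('side1');v,u=np.mgrid[:384,:512]
h=cv2.cvtColor(s['img'],cv2.COLOR_RGB2HSV)
a=np.array([291.5,141.3]);b=np.array([325.7,176.7]);t=(b-a)/np.linalg.norm(b-a);n=np.array([-t[1],t[0]])
g=np.stack([u,v],-1)-a
k=(h[...,0]>12)&(h[...,0]<30)&(h[...,1]>110)&(h[...,2]>70)&(abs(g@n)<4)&(g@t>-3)&(g@t<50)
q=np.stack([u[k],v[k]],1).astype(np.float32);vx,vy,x0,y0=cv2.fitLine(q,cv2.DIST_HUBER,0,.01,.01).ravel()
c=np.array([x0,y0]);e=np.array([vx,vy]);sp=(q-c)@e
al=np.radians(-11.8);ex=np.array([np.cos(al),np.sin(al),0]);ey=np.array([-ex[1],ex[0],0])
hg=np.array([.68239,-.03813,.094])
for off in (.12,):
  for r in np.linspace(sp.min(),sp.max(),6):
    p=onplane(s,*(c+e*r),ey,ey@hg+off)-hg;print((-p@ex).round(4),p[2].round(4),np.arctan2(p[2],-p@ex).round(3),np.hypot(p[2],p@ex).round(3))
p,q2=[onplane(s,*(c+e*r),ey,ey@hg+.12) for r in (sp.min(),sp.max())];w=p-q2;print(len(q),'line',np.arctan2(w[2],-w@ex))
Q=cloud(s)[k];r=Q-hg;ok=abs(r@ey-.12)<.015;r=r[ok]
L=cv2.fitLine(np.stack([-r@ex,r[:,2]],1).astype(np.float32),cv2.DIST_HUBER,0,.001,.01).ravel();print('depth line',ok.sum(),L,np.arctan2(L[1],L[0]))
# top-view depth of tip
d=load('top1');Z=cloud(d)
for vv in (151,152,153): print(Z[vv,222:227].round(3).tolist())
print(env.observe()['q']);go([.5705,-.0143,.23],-11.8)
E
```

```text
0.1129 0.1333 0.868 0.175
0.091 0.1078 0.87 0.141
0.0686 0.0817 0.873 0.107
0.0456 0.055 0.878 0.071
0.0221 0.0276 0.896 0.035
-0.002 -0.0005 -2.902 0.002
158 line 0.861343564862904
depth line 144 [0.6595672  0.7516456  0.06000072 0.0700746 ] 0.8505535
[[0.603, 0.11, 0.225], [0.602, 0.106, 0.23], [0.603, 0.103, 0.227], [0.604, 0.101, 0.223], [0.646, 0.113, -0.001]]
[[0.6, 0.11, 0.227], [0.6, 0.107, 0.226], [0.599, 0.103, 0.23], [0.601, 0.101, 0.22], [0.64, 0.113, 0.007]]
[[0.598, 0.11, 0.221], [0.597, 0.107, 0.225], [0.597, 0.104, 0.225], [0.597, 0.101, 0.224], [0.637, 0.113, 0.008]]
[-4.82679787e+01  3.18577976e+01  5.76743383e+01  1.93678548e-03
  9.06078135e+01 -1.38468669e+02]
pos [ 0.51   -0.3953  0.2287] yang 90.2 shift [-0.0618  0.3808 -0.0007]
turn -77.9993759615345
```

Call:
drive_tool([
  [[-0.005,0.03,0],8,0.05],
  [[-0.01,0.06,0],16,0.05],
  [[-0.015,0.1,0],25,0.05],
  [[-0.02,0.13,0],33,0.05],
  [[-0.03,0.17,0],42,0.05],
  [[-0.035,0.2,0],50,0.05],
  [[-0.04,0.24,0],59,0.05],
  [[-0.045,0.28,0],67,0.05],
  [[-0.05,0.31,0],76,0.05],
  [[-0.055,0.34,0],84,0.05],
  [[-0.06,0.37,0],93,0.05],
  [[-0.062,0.381,0],102,0.05],
  [[-0.062,0.381,0],102,0.05],
  [[-0.062,0.381,0],102,0.05],
  [[-0.062,0.381,0.03],102,0.05],
  [[-0.062,0.381,0.05],102,0.05],
  [[-0.062,0.381,0.05],102,0.05],
])

```text
time_s: 10.7
position: [0.5697, -0.0153, 0.177]
tool_rot: [[0.203, 0.979, -0.006], [0.979, -0.203, 0.001], [0.0, -0.006, -1.0]]
ft_force: [0.2, 0.8, 0.3]
grip_width: 0.0501
gripper_force: 0.0
```

```bash
python3 - <<'E'
from h import *
w=shot('wrist','w2');P=cloud(w);z=P[...,2]
m=(z>.127)&(z<.145)&(np.hypot(P[...,0]-.5705,P[...,1]+.014)<.06)&(np.hypot(P[...,0]-.5705,P[...,1]+.014)>.0)
p=P[m];print(m.sum(),cv2.minAreaRect((p[:,:2]*1000).astype(np.float32)),p.mean(0))
go([.5705,-.0143,.115],-11.8)
E
```

```text
2361 ((570.3563842773438, -12.695392608642578), (110.06422424316406, 12.010188102722168), 78.30912017822266) [ 0.57127358 -0.00839475  0.13618431]
pos [ 0.5706 -0.0154  0.1789] yang -11.74 shift [ 0.001  -0.0001  0.0639]
turn 0.061069698229445635
```

View pics/w2.png

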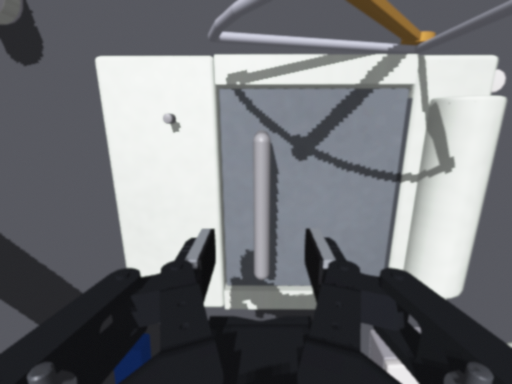

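The bar, (262,135) to (262,280), is centred between the fingers at x of about 205 and 315. I'll descend and close on it.

Call:
drive_tool([
  [[0,0,0.03],0,0.05],
  [[0,0,0.05],0,0.05],
  [[0,0,0.06],0,0.05],
  [[0,0,0.064],0,0.05],
  [[0,0,0.064],0,0.0],
  [[0,0,0.064],0,0.0],
  [[0,0,0.064],0,0.0],
  [[0,0,0.064],0,0.0],
  [[0,0,0.064],0,0.0],
  [[0,0,0.064],0,0.0],
  [[0,0,0.064],0,0.0],
  [[0,0,0.064],0,0.0],
], newtons=40)

```text
time_s: 11.95
position: [0.5706, -0.0144, 0.117]
tool_rot: [[0.204, 0.979, -0.0], [0.979, -0.204, -0.0], [-0.0, -0.0, -1.0]]
ft_force: [-4.9, 0.9, 5.4]
grip_width: 0.0105
gripper_force: 39.2
```

```bash
python3 - <<'E'
from h import *
s=env.observe();print(s['position'],s['tool_rot'].round(3).tolist(),s['ft_force'])
f=lambda t:np.array([-.115*np.cos(t)+.038*np.sin(t),.115*np.sin(t)+.038*np.cos(t)])
for t in np.linspace(0,.865,18): print(round(t,3),(f(t)-f(0)).round(4))
E
```

```text
[ 0.57056003 -0.01439704  0.11698539] [[0.204, 0.979, -0.0], [0.979, -0.204, -0.0], [-0.0, -0.0, -1.0]] [-4.8517786   0.92757765  5.40660577]
0.0 [0. 0.]
0.051 [0.0021 0.0058]
0.102 [0.0045 0.0115]
0.153 [0.0071 0.017 ]
0.204 [0.0101 0.0225]
0.254 [0.0133 0.0277]
0.305 [0.0167 0.0328]
0.356 [0.0205 0.0377]
0.407 [0.0244 0.0424]
0.458 [0.0286 0.0469]
0.509 [0.0331 0.0512]
0.56 [0.0377 0.0553]
0.611 [0.0426 0.0591]
0.661 [0.0476 0.0626]
0.712 [0.0528 0.0659]
0.763 [0.0582 0.069 ]
0.814 [0.0637 0.0717]
0.865 [0.0693 0.0742]
```

Call:
drive_tool([
  [[0,0.002,-0.006],0,0.0],
  [[0,0.0045,-0.0115],0,0.0],
  [[0,0.007,-0.017],0,0.0],
  [[0,0.01,-0.0225],0,0.0],
  [[0,0.013,-0.028],0,0.0],
  [[0,0.0165,-0.033],0,0.0],
  [[0,0.0205,-0.0375],0,0.0],
  [[0,0.0245,-0.0425],0,0.0],
  [[0,0.0285,-0.047],0,0.0],
  [[0,0.033,-0.051],0,0.0],
  [[0,0.0375,-0.0555],0,0.0],
  [[0,0.0425,-0.059],0,0.0],
  [[0,0.0475,-0.0625],0,0.0],
  [[0,0.053,-0.066],0,0.0],
  [[0,0.058,-0.069],0,0.0],
  [[0,0.0635,-0.0715],0,0.0],
  [[0,0.069,-0.074],0,0.0],
  [[0,0.069,-0.074],0,0.0],
  [[0,0.069,-0.074],0,0.0],
  [[0,0.069,-0.074],0,0.0],
])

```text
time_s: 13.95
position: [0.6388, -0.0285, 0.1931]
tool_rot: [[0.204, 0.979, 0.003], [0.979, -0.204, -0.001], [-0.0, 0.003, -1.0]]
ft_force: [-7.6, 2.3, 12.8]
grip_width: 0.0104
gripper_force: 41.5
```

```bash
python3 - <<'E'
from h import *
s=env.observe();al=np.radians(-11.8);ex=np.array([np.cos(al),np.sin(al),0]);ey=np.array([-ex[1],ex[0],0]);hg=np.array([.68239,-.03813,.094])
print(s['position'],s['ft_force'])
for n in ('side','top'):
    d=shot(n,n+'4');r=cloud(d)-hg;a=-r@ex;b=r[...,2];y=r@ey
    # flap surface pts: within width, near the expected plane z'=3mm
    t=.86; nz=a*-np.sin(t)+b*np.cos(t);al_=a*np.cos(t)+b*np.sin(t)
    m=(abs(y)<.08)&(abs(nz-.003)<.02)&(al_>.03)&(al_<.143)&(d['depth']>0)
    if m.sum()>20:
        L=cv2.fitLine(np.stack([a[m],b[m]],1).astype(np.float32),cv2.DIST_HUBER,0,.001,.01).ravel();print(n,m.sum(),L,np.arctan2(L[1],L[0]))
    m=(y>.105)&(y<.135)&(al_>.05)&(abs(nz)<.025)&(d['depth']>0)&(d['img'][...,0]>d['img'][...,2].astype(int)+50)
    if m.sum()>10:
        L=cv2.fitLine(np.stack([a[m],b[m]],1).astype(np.float32),cv2.DIST_HUBER,0,.001,.01).ravel();print(n,'arm',m.sum(),np.arctan2(L[1],L[0]))
d=load('side4');cv2.imwrite('pics/c4.png',cv2.resize(d['img'][90:270,220:380,::-1],None,fx=3.3,fy=3.3,interpolation=cv2.INTER_CUBIC))
E
```

```text
[ 0.63879689 -0.02846733  0.19311752] [-7.55362007  2.29073607 12.79605886]
side 742 [0.6464704  0.76293904 0.04330067 0.0554488 ] 0.8678473
side arm 32 0.85657907
top 220 [0.6449704  0.76420754 0.05446906 0.0719007 ] 0.86981183
top arm 21 0.82796013
```

View pics/c4.png

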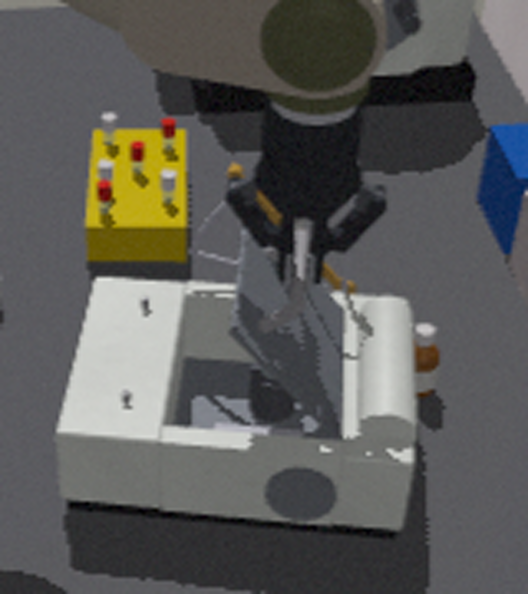

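The flap is held up by the bar at (305,250), parallel to the brass arm at (235,170) to (350,285). It measures 0.868 rad against about 0.86 for the arm. I'll hold briefly, then hand in.

Call:
drive_tool([
  [[0,0,0],0,0],
  [[0,0,0],0,0],
  [[0,0,0],0,0],
  [[0,0,0],0,0],
  [[0,0,0],0,0],
  [[0,0,0],0,0],
  [[0,0,0],0,0],
  [[0,0,0],0,0],
])

```text
time_s: 14.85
position: [0.6388, -0.0285, 0.1931]
tool_rot: [[0.204, 0.979, 0.003], [0.979, -0.204, -0.001], [-0.0, 0.003, -1.0]]
ft_force: [-7.0, 1.2, 13.2]
grip_width: 0.0103
gripper_force: 41.5
```

```bash
python3 -c "
from rig import env
print(env.close_job())"
```

```text
the job is handed in; nothing more can be done
None
```

The job is handed in, though no verdict came back: the cover lies flat near the middle of the board, and the gripper is holding the flap at about 0.87 rad, against about 0.86 rad for the setting arm.

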